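Stir the beads down through the hopper's port

TASK

First push the bead hopper's slide plate in by its tab until it clicks into its last stop and the port in the trough is fully open. Then take the turned wooden stirrer by its handle and, moving the beads only with it, stir them round the trough until all five have dropped through the port into the tray below, keeping the stirrer's foot in the trough until the last has dropped. Finally stand the stirrer upright back on its cork mat and leave the plate open, without disturbing the vase, dish and spool beside it.

Things in the scene. Friction and masses are not known exactly. Their poses are not given: they have to be found in the camera images.
- hopper: Fixed wooden bead hopper: a 190 x 190 mm board on four 14 mm corner legs, carrying an open ring-shaped trough, with a slide plate under the board and a tray below. Origin on the table under the trough's middle; z up; the port and the plate's tab lie on its -y side.
- trough (a point): Middle of the trough ring at the level of its floor, which is 105 mm above the table. The trough lies between a round centre hub (radius 34 mm, 44 mm tall) and a round wall (inner radius 80 mm, outer 88 mm, 45 mm tall: rim 150 mm above the table). The trough's mid-line has radius 57 mm.
- port (a point): Middle of the port in the trough's floor, level with the floor, at hopper (0, -57 mm): a rectangular hole 52 mm along hopper x by 46 mm along hopper y through the 8 mm board, with the slide plate just under it.
- tray (a point): Middle of the inner floor of the fixed open plywood tray under the hopper, at hopper (0, -35 mm), 5 mm above the table: 150 mm along hopper x, 190 mm along y, 30 mm tall, 5 mm walls. It catches what drops through the port.
- plate (a joint): Travel (m) of the hopper's aluminium slide plate; grows as it is pushed in along hopper +y. Spring stops at 0 (shut), 0.026 (partly open, too little for a bead) and 0.052 (its window under the port: fully open); within 3 mm of a stop it sits loosely and stays, between stops it springs to the nearer one. Its travel ends hard at 0.056. Starts shut. It takes about 4 N to push over from stop to stop.
- plate_tab (a point): Middle of the outer face of the plate's upright tab, 118 mm above the table; push this face along hopper +y. Tab 64 mm wide (hopper x), 6 mm thick, top edge 138 mm above the table; it rises from the plate, which lies 91 to 96 mm above the table. The face is 165 mm from the trough's middle at travel 0, 113 mm when fully open.
- stirrer: Loose dark turned wooden stirring rod, 158 mm tall, standing upright on the cork mat. Origin at the centre of its flat foot; z along it, up. Foot 30 mm diameter, 32 mm tall; then a thin shaft of 16 mm diameter; the handle, 24 mm in diameter, runs from 82 to 158 mm above the foot. About 0.12 kg, heavy at the foot.
- mat: Fixed round cork mat, 100 mm across, 5 mm thick, on which the stirrer stands at the start and to which it goes back. Origin at the centre of its underside, on the table.
- bead0_mid (a point): Centre of one of five equal loose wooden beads, lacquered slippery upright cylinders 34 mm in diameter and 28 mm tall with a small dark bore, about 25 g, standing spread around the trough, none over the port.
- bead1_mid (a point): Centre of one of five equal loose wooden beads, lacquered slippery upright cylinders 34 mm in diameter and 28 mm tall with a small dark bore, about 25 g, standing spread around the trough, none over the port.
- bead2_mid (a point): Centre of one of five equal loose wooden beads, lacquered slippery upright cylinders 34 mm in diameter and 28 mm tall with a small dark bore, about 25 g, standing spread around the trough, none over the port.
- bead3_mid (a point): Centre of one of five equal loose wooden beads, lacquered slippery upright cylinders 34 mm in diameter and 28 mm tall with a small dark bore, about 25 g, standing spread around the trough, none over the port.
- bead4_mid (a point): Centre of one of five equal loose wooden beads, lacquered slippery upright cylinders 34 mm in diameter and 28 mm tall with a small dark bore, about 25 g, standing spread around the trough, none over the port.
- vase: Bystander: dark turned wooden bud vase, 80 mm wide, 120 mm tall. Origin at the centre of its underside. Leave it where it is.
- dish: Bystander: white ceramic bowl, 80 mm wide, 35 mm tall. Origin at the centre of its underside. Leave it where it is.
- spool: Bystander: empty wooden thread spool, 52 mm wide, 58 mm tall. Origin at the centre of its underside. Leave it where it is.
There are look-alikes about, which are no part of the job. Leave any purple look-alike of the part that bears bead3_mid alone.

How it is judged:
By the outcome, as a careful person would: the job done as asked, in the order asked, and still so for the second after the job is handed in, with the robot touching nothing.
It also fails if it takes over 69 s, if anything falls off the work surface, if the arm or the gripper's body presses on something with over 40 N, if the wrist force passes 120 N, or if a joint passes its speed limit or range.

ROBOT

A 7-joint arm with a two-finger parallel gripper is mounted at the origin on the work surface. World frame = base frame: x ahead of the robot, y to its left, z up, the work surface at z = 0. Lengths are in mm, angles in rad, forces in N, time in s.
With the tool pointing down it reaches from about 400 to 875 mm from the base axis. Payload 4.4 kg.
Tool frame: the origin (TCP) lies on the centre line of the jaws, within the pads' length; the fingertips stand 25 mm ahead of it and the grasp point (between the pads) lies 6 mm ahead of it (ctrl.finger_overhang is the distance from the TCP to the fingertips, in mm); z points along the fingers, y is the line along which they close (so a half turn about z gives the same grasp; the last joint's range is limited). The gripper opens to 85 mm and grips with 20 to 120 N. Pads are 22 mm wide; open, the fingers measure 114 mm over their backs; the gripper's body (76 mm by 85 mm) begins 54 mm behind the grasp point. The pads swing forward as they close: fully open they stand 13 mm farther back than shut.
Start: joints at [1.126, 0.628, 0.038, 1.517, -0.027, 0.996, -0.02], TCP at [240.401, -603.925, 256.313] pointing down, gripper open.
Joint ranges: [-3.06, 3.06], [-0.37, 2.12], [-1.25, 1.32], [0.18, 2.47], [-1.1, 4.24], [0.23, 1.98], [-2.94, 2.94]. Speed limits (rad/s): [2.57, 2.57, 3.14, 3.14, 3.14, 3.14, 3.14].

INTERFACE

Orientations are given as [roll, pitch, yaw] about the fixed x, y, z axes, in that order (R = Rz(yaw) Ry(pitch) Rx(roll)).
In Python, from cell import ctrl gives the robot as it stands. The module is installed in compiled form; this text tells all that it offers.
- The arm moves only by the tool play_rows, never from a script. Its argument "targets" is a list of rows, each a list of 5 numbers: the closure, from 0 (fully open) to 1 (shut), then the shift along the tool's x, y, z in cm, then the turn about the tool's z in degrees. In form: [[gripper, dx, dy, dz, spin], ...]. A call has 1 to 10 rows; each row is the pose to reach, as a shift and turn from the pose commanded when the call began, along the tool's axes at that moment; what a row does not reach only later rows make up. A row lasts 1/10 s, in which the tool goes at most 50 mm and 8.59 degrees, less where a joint would pass 70% of its speed; a pose out of reach is approached as far as the arm can. A call with a gripper value outside its range is refused whole. The fingers move at their own pace and stop on an object; the grip force is fixed at half the most. Time passes only in rows, so rows that repeat a pose let the fingers close. It gives the time, the measured TCP pose, the force, the opening and the grip force at its end, in the units of the state.
- ctrl.read_state(): the state, without advancing time (a new reading comes with each control period).
- ctrl.get_image(name): name is "scene" or "side" or "wrist"; returns (picture, depth): 384x512x3 uint8, red, green, blue; 384x512 float32, mm along the optical axis (not along the pixel's ray), 0 where there is no reading.
- ctrl.calibration(name): a dict with "vfov" (degrees; the focal length in pixels is half the picture's height over the tangent of half this angle, whatever the lens; pixels are square), "cx", "cy" (the principal point, pixels), "extrinsics" (4x4, takes a point from camera to world coordinates); the wrist camera has in their place "mount" (4x4, takes a point from camera to tool coordinates, whose origin is the TCP and whose axes are the flange's). Camera axes: x right, y down, z forward; pixel columns grow to the right and rows downward; lengths in mm; the calibration is good to about 2 mm. A picture is of the moment at which its call begins: read the wrist's pose just before it. calibration takes no time and is no camera call.
- ctrl.finish_job(): hands the job in; it is judged then, once.
Trained networks look in the newest picture that a camera, given by its name, has taken for a name from the list of things; names that differ only in an ending like _2 or _b are one class to them, and where a whole thing is asked for, a point or a joint stands for the part that bears it (a point fixed in the world has none). Each returns a list of dicts, best first, with "confidence" (0 to 1); they miss things now and then, are a little off and sometimes report something else, mostly with a low value. They report only what shows in the picture. A call takes as long as a camera call. They do not tell look-alikes from the thing itself.
- ctrl.search_frame(camera, name): "bbox" ([left, top, right, bottom] in pixels, round what is visible of it).
- ctrl.trace(camera, name): "pixels" (384x512 bool, what is visible of it) and "bbox" ([left, top, right, bottom] in pixels, round what is visible of it).
The state is a dict: "clock": time; "qpos": joint angles; "qd": joint speeds; "tau": joint torques, N m; "eef_pos": TCP position; "tool_rot": TCP orientation; "force": force on the tool from outside, world axes, zero at the start; "torque": the same for the moment, N m; "width": finger opening in mm; "gripper_force": force on a finger pad.
Only numpy, scipy, OpenCV 4.12 (cv2) and the standard library are available. Lean on these libraries where they do the work, as an engineer would, in place of code of your own. Each camera call takes 0.05 s, during which the arm holds its last target. There are 200 camera calls.

## Working session

There is one attempt and no reset: what is moved stays moved. The work goes in short steps, Python scripts to look and compute and a tool call to move; the robot and the scene stay as the last step left them, time stands still between calls to the robot, and variables do not carry over. Pictures are saved under pics/ and viewed, at most 10 in all, crops included, and the job is handed in when it is done.

Besides the shell and the picture viewer there is one more tool, called after "Call:" as a command line: name --pt "numbers of a row" for each row, then --argument value for the rest. play_rows: Moves the arm, as the interface text tells. Its arguments: {"type":"object","properties":{"targets":{"type":"array"}},"required":["targets"]}

```bash
mkdir -p pics && cat > h.py <<'E'
import numpy as np, cv2
from cell import ctrl
from scipy.spatial.transform import Rotation as R
def ext(n,st=None):
    c=ctrl.calibration(n)
    if n!='wrist': return c,np.array(c['extrinsics'])
    st=st or ctrl.read_state(); T=np.eye(4); T[:3,:3]=R.from_euler('xyz',st['tool_rot']).as_matrix(); T[:3,3]=st['eef_pos']
    return c,T@np.array(c['mount'])
def world(n,depth,E=None):
    c,T=E or ext(n); f=192/np.tan(np.radians(c['vfov']/2)); v,u=np.mgrid[:384,:512]
    p=np.stack([(u-c['cx'])/f*depth,(v-c['cy'])/f*depth,depth],-1)
    return p@T[:3,:3].T+T[:3,3]
def save(n,im): cv2.imwrite('pics/'+n,im[:,:,::-1])
E
python3 - <<'E'
from h import *
s=ctrl.read_state(); print(s['clock'],s['eef_pos'],s['tool_rot'])
for n in ['scene','side']:
    im,d=ctrl.get_image(n); save(n+'0.png',im); W=world(n,d); np.save(n+'W.npy',W)
    print(n,np.round(ext(n)[1][:3,3]))
    for k in ['hopper','plate','stirrer','mat','vase','dish','spool','bead0_mid']:
        for r in ctrl.trace(n,k)[:8]:
            m=r['pixels']&(d>0); 
            if m.sum()<5: continue
            P=W[m]; print(k,round(r['confidence'],2),np.round(r['bbox']),np.round(np.median(P,0)),np.round(np.percentile(P,2,0)),np.round(np.percentile(P,98,0)))
E
```

```text
0.0 [ 240.17128897 -603.37103935  255.38007618] [-3.13967676e+00  4.26922202e-05  3.78777649e-01]
scene [1208.   59. 1078.]
hopper 0.74 [230. 169. 328. 264.] [581.  86. 106.] [473. -47.   1.] [657. 198. 152.]
plate 0.74 [230. 183. 278. 221.] [549. -21.  97.] [513. -51.   2.] [582.  75. 139.]
stirrer 0.76 [133. 193. 154. 234.] [ 604. -276.  103.] [ 590. -290.   13.] [ 611. -267.  165.]
mat 0.79 [134. 213. 168. 242.] [ 600. -272.    5.] [ 549. -326.    1.] [ 638. -235.   10.]
mat 0.54 [231. 182. 281. 218.] [550. -21.  97.] [516. -52.  92.] [582.  75. 140.]
vase 0.79 [377. 177. 407. 217.] [487. 381.  67.] [455. 353.   4.] [507. 417. 122.]
dish 0.57 [122. 157. 149. 177.] [ 399. -358.   21.] [ 372. -389.    1.] [ 447. -317.   37.]
dish 0.38 [228. 166. 333. 264.] [585.  88. 106.] [478. -44.   3.] [658. 199. 152.]
spool 0.7 [383. 227. 410. 256.] [604. 387.  56.] [576. 367.   4.] [622. 411.  62.]
bead0_mid 0.41 [273. 208. 288. 223.] [609.  84. 133.] [576.  68. 104.] [628. 100. 144.]
side [ 370. -557.  774.]
hopper 0.64 [216. 123. 299. 226.] [547.  50. 109.] [462. -50.   5.] [641. 196. 154.]
plate 0.6 [247. 186. 281. 212.] [541. -48. 116.] [512. -52.   9.] [586.  52. 143.]
stirrer 0.72 [310. 267. 337. 315.] [ 589. -285.  112.] [ 581. -292.   17.] [ 603. -270.  167.]
mat 0.62 [290. 288. 337. 338.] [ 580. -287.    8.] [ 543. -325.    5.] [ 633. -233.   11.]
vase 0.69 [194.  93. 218. 137.] [463. 372.  61.] [431. 354.   3.] [501. 553. 125.]
dish 0.72 [219. 343. 261. 384.] [ 410. -344.   20.] [ 374. -381.    7.] [ 444. -314.   39.]
spool 0.64 [195.  95. 218. 138.] [465. 370.  63.] [433. 354.   4.] [501. 407. 125.]
spool 0.51 [238. 104. 252. 122.] [592. 385.  48.] [571. 369.   7.] [617. 416.  65.]
```

```bash
python3 - <<'E'
import cv2,numpy as np
a=cv2.imread('pics/scene0.png');b=cv2.imread('pics/side0.png')
o=np.vstack([cv2.resize(a[140:290,110:430],(790,370)),np.hstack([cv2.resize(a[160:270,220:345],(262,230),interpolation=2),cv2.resize(b[90:384,180:380],(156,230)),cv2.resize(b[115:235,205:305],(372,230),interpolation=2)])])
cv2.imwrite('pics/c1.png',o)
W=np.load('sceneW.npy')
# hopper board/rim fits: rim ~150
m=(abs(W[...,2]-150)<5)&(W[...,0]>440)&(W[...,0]<700)&(W[...,1]>-60)&(W[...,1]<220)
for n in ['scene','side']:
    W=np.load(n+'W.npy')
    for z,t in[(151,4),(118,18)]:
        m=(abs(W[...,2]-z)<t)&(W[...,0]>440)&(W[...,0]<700)&(W[...,1]>-80)&(W[...,1]<220)
        if z==151:
            P=W[m][:,:2]
            from scipy.optimize import least_squares
            r=least_squares(lambda c:np.hypot(*(P-c[:2]).T)-84,[560,90],loss='soft_l1',f_scale=3)
            e=np.hypot(*(P-r.x).T); print(n,'rim c',r.x,len(P),np.percentile(e,[5,50,95]))
            c=r.x
        else:
            P=W[m]; e=np.hypot(*(P[:,:2]-c).T); Q=P[(e>135)&(e<185)]; Q=Q[Q[:,2]>105]; print('tab',len(Q),Q[:,:2].mean(0),Q.min(0),Q.max(0))
            v=Q[:,:2].mean(0)-c; print('dir angle',np.degrees(np.arctan2(v[1],v[0])),np.linalg.norm(v)); u,s,vt=np.linalg.svd(Q[:,:2]-Q[:,:2].mean(0)); print(vt[0],np.degrees(np.arctan2(vt[0][1],vt[0][0])))
E
```

```text
scene rim c [560.01944521 111.49904953] 689 [10.00012548 82.98949918 87.40486985]
tab 62 [553.35175076 -47.84745161] [513.2882304  -54.61112338 105.22016828] [578.01728449 -43.86047234 135.93162831]
dir angle -92.39608660277749 159.48594162112263
[ 0.99288387 -0.11908659] -6.839390263436265
side rim c [556.2216739 111.919051 ] 802 [10.74194909 82.1673243  87.12960254]
tab 229 [543.38932742 -48.42185956] [511.90054219 -53.3020354  105.01428042] [658.88318122 200.77864922 135.74913   ]
dir angle -94.57572272332702 160.85358782135333
[-0.86357882 -0.50421387] -149.72081868497182
```

View pics/c1.png

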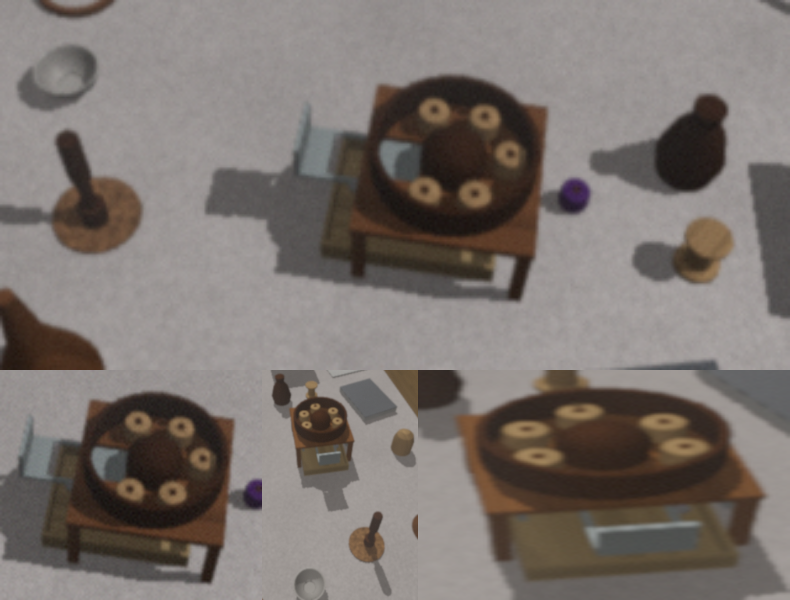

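```bash
python3 - <<'E'
import numpy as np
from scipy.optimize import least_squares
from scipy.ndimage import median_filter
C={'scene':(560,111.5),'side':(556.2,111.9)}
for n in C:
    W=np.load(n+'W.npy'); c=np.array(C[n])
    m=(W[...,2]>101)&(W[...,2]<110); P=W[m]; q=P[:,:2]-c; e=np.hypot(*q.T); q=q[(e>92)&(e<140)]
    # yaw minimising bounding square excess
    best=min((np.mean(np.maximum(np.abs(q@np.array([[np.cos(a),-np.sin(a)],[np.sin(a),np.cos(a)]])).max(1)-95,0)),a) for a in np.radians(np.arange(-20,20.5,.5)))
    print(n,'board yaw',best[0],np.degrees(best[1]),len(q))
    m=(W[...,2]>106)&(W[...,2]<141); P=W[m]; q=P[:,:2]-c; e=np.hypot(*q.T); t=q[(e>140)&(e<175)&(q[:,1]<-100)]
    x,y=t.T; k=np.polyfit(x,y,1); print('tab line',np.degrees(np.arctan(k[0])),x.min(),x.max(),np.median(x),np.median(y),len(x))
    m=(W[...,2]>95)&(W[...,2]<172)&(abs(W[...,0]-600)<40)&(abs(W[...,1]+280)<40); P=W[m]
    if n=='scene': cam=np.array([1208,59])
    else: cam=np.array([370,-557])
    s=np.median(P[:,:2],0); d=s-cam; d/=np.linalg.norm(d); print('stirrer axis~',s+9*d, P[:,2].max())
    m=(W[...,2]>2)&(W[...,2]<9)&(np.hypot(W[...,0]-592,W[...,1]+280)<60); P=W[m]; print('mat', (np.percentile(P,1,0)+np.percentile(P,99,0))/2)
    m=(W[...,2]>128)&(W[...,2]<139); P=W[m][:,:2]-c; e=np.hypot(*P.T); P=P[(e>42)&(e<72)]; a=np.degrees(np.arctan2(P[:,1],P[:,0])); h=np.histogram(a,np.arange(-180,181,15)); print(list(zip(h[1].astype(int),h[0])))
E
```

```text
scene board yaw 0.015282315306336332 -5.0 858
tab line -5.679771677255997 -46.711769596107274 18.300503847171285 -8.042673482330827 -159.7841123792436 100
stirrer axis~ [ 596.28133609 -281.04218163] 167.16570336126983
mat [ 592.52831813 -278.60186459    5.44592769]
[(np.int64(-180), np.int64(18)), (np.int64(-165), np.int64(54)), (np.int64(-150), np.int64(27)), (np.int64(-135), np.int64(0)), (np.int64(-120), np.int64(0)), (np.int64(-105), np.int64(0)), (np.int64(-90), np.int64(0)), (np.int64(-75), np.int64(0)), (np.int64(-60), np.int64(1)), (np.int64(-45), np.int64(50)), (np.int64(-30), np.int64(49)), (np.int64(-15), np.int64(4)), (np.int64(0), np.int64(25)), (np.int64(15), np.int64(55)), (np.int64(30), np.int64(30)), (np.int64(45), np.int64(0)), (np.int64(60), np.int64(1)), (np.int64(75), np.int64(52)), (np.int64(90), np.int64(54)), (np.int64(105), np.int64(6)), (np.int64(120), np.int64(11)), (np.int64(135), np.int64(54)), (np.int64(150), np.int64(39)), (np.int64(165), np.int64(0))]
side board yaw 0.21329100899088496 -4.5 677
tab line -4.555974807560554 -44.68110899245812 18.48423892
[... 191 characters left out ...]
), (np.int64(-165), np.int64(43)), (np.int64(-150), np.int64(28)), (np.int64(-135), np.int64(0)), (np.int64(-120), np.int64(0)), (np.int64(-105), np.int64(0)), (np.int64(-90), np.int64(0)), (np.int64(-75), np.int64(0)), (np.int64(-60), np.int64(0)), (np.int64(-45), np.int64(59)), (np.int64(-30), np.int64(46)), (np.int64(-15), np.int64(2)), (np.int64(0), np.int64(28)), (np.int64(15), np.int64(43)), (np.int64(30), np.int64(23)), (np.int64(45), np.int64(0)), (np.int64(60), np.int64(0)), (np.int64(75), np.int64(39)), (np.int64(90), np.int64(47)), (np.int64(105), np.int64(7)), (np.int64(120), np.int64(9)), (np.int64(135), np.int64(43)), (np.int64(150), np.int64(51)), (np.int64(165), np.int64(0))]
```

Call:
play_rows --pt "1 46.3 -35.5 0 26.7" --pt "1 46.3 -35.5 0 26.7" --pt "1 46.3 -35.5 0 26.7" --pt "1 46.3 -35.5 0 26.7" --pt "1 46.3 -35.5 0 26.7" --pt "1 46.3 -35.5 0 26.7" --pt "1 46.3 -35.5 0 26.7" --pt "1 46.3 -35.5 0 26.7" --pt "1 46.3 -35.5 0 26.7" --pt "1 46.3 -35.5 0 26.7"

```text
clock: 1.9
eef_pos: [497.5, -172.7, 256.7]
tool_rot: [3.141, -0.001, -0.087]
force: [0.5, -1.6, 0.0]
width: 0.3
gripper_force: 0.0
```

Call:
play_rows --pt "1 3.5 -3.0 4 0" --pt "1 3.5 -7.4 8 0" --pt "1 3.5 -7.4 12.6 0" --pt "1 3.5 -7.4 12.6 0" --pt "1 3.5 -9.4 12.6 0" --pt "1 3.5 -9.9 12.6 0" --pt "1 3.5 -10.3 12.6 0" --pt "1 3.5 -10.7 12.6 0" --pt "1 3.5 -11.1 12.6 0" --pt "1 3.5 -11.5 12.6 0"

```text
clock: 2.9
eef_pos: [541.7, -63.6, 130.9]
tool_rot: [3.141, -0.001, -0.088]
force: [0.9, -1.1, 0.4]
width: -0.0
gripper_force: 0.3
```

Call:
play_rows --pt "1 0 -0.4 0 0" --pt "1 0 -0.8 0 0" --pt "1 0 -1.2 0 0" --pt "1 0 -1.6 0 0" --pt "1 0 -2.0 0 0" --pt "1 0 -2.4 0 0" --pt "1 0 -2.8 0 0" --pt "1 0 -3.2 0 0" --pt "1 0 -3.6 0 0" --pt "1 0 -4.0 0 0"

```text
clock: 3.9
eef_pos: [544.8, -24.1, 130.3]
tool_rot: [3.14, 0.0, -0.089]
force: [0.2, -1.3, 1.3]
width: 0.2
gripper_force: 0.9
```

```bash
cat > tab.py <<'E'
from h import *
import sys
s=ctrl.read_state(); print(s['clock'],s['eef_pos'],s['force'])
im,d=ctrl.get_image('side'); save(sys.argv[1],im); W=world('side',d); c=np.array([556.2,111.9])
P=W[(W[...,2]>106)&(W[...,2]<141)]; q=P[:,:2]-c; v=q@[.087,.996]; u=q@[.996,-.087]
k=(v<-100)&(v>-172)&(abs(u)<34); print('tab face',np.percentile(v[k],[5,25,50,75,95]),k.sum())
E
python3 tab.py s1.png
```

```text
3.9 [544.77678757 -24.09208926 130.27926347] [ 0.20710704 -1.32009031  1.25466437]
tab face [-148.48955322 -141.60521632 -121.27189952 -120.3976693  -119.09038163] 168
```

Call:
play_rows --pt "1 0 -0.3 0 0" --pt "1 0 -0.6 0 0" --pt "1 0 -0.9 0 0" --pt "1 0 -1.1 0 0" --pt "1 0 -1.2 0 0" --pt "1 0 -1.3 0 0" --pt "1 0 -1.3 0 0"

```text
clock: 4.65
eef_pos: [546.1, -10.2, 130.3]
tool_rot: [3.142, 0.0, -0.087]
force: [-0.8, -0.8, 0.4]
width: -0.1
gripper_force: 0.2
```

```bash
python3 tab.py s2.png
```

```text
4.65 [546.05906983 -10.2107005  130.30936971] [-0.83248484 -0.76503232  0.39206996]
tab face [-134.85618405 -127.46799093 -107.2433152  -106.21882994 -104.91984317] 162
```

Call:
play_rows --pt "1 0 3 0 0" --pt "0.5 1 6 -5 0" --pt "0 2 10 -10 0" --pt "0 3.5 15 -11 0" --pt "0 5 20 -11 0" --pt "0 7.2 24 -11 0" --pt "0 7.2 26.4 -11 0" --pt "0 7.2 26.4 -11 0" --pt "0 7.2 26.4 -11 0"

```text
clock: 5.6
eef_pos: [594.2, -280.7, 239.9]
tool_rot: [-3.141, 0.001, -0.09]
force: [-0.2, 1.2, -0.8]
width: 85.3
gripper_force: 0.0
```

```bash
python3 - <<'E'
from h import *
s=ctrl.read_state(); print(s['clock'],s['eef_pos'],s['tool_rot'],s['width'])
E_=ext('wrist',s); im,d=ctrl.get_image('wrist'); save('w1.png',im); W=world('wrist',d,E_); np.save('w1W.npy',W)
m=(W[...,2]>150)&(W[...,2]<172)&(np.hypot(W[...,0]-595,W[...,1]+280)<30); P=W[m]; print(m.sum(),np.argwhere(m).mean(0),np.median(P,0),np.percentile(P,2,0),np.percentile(P,98,0))
m=(W[...,2]>1)&(W[...,2]<9)&(np.hypot(W[...,0]-592,W[...,1]+280)<70)
for r in ctrl.trace('wrist','mat')[:1]:
    P=W[r['pixels']&(W[...,2]<12)&(W[...,2]>0)]; print('mat',np.percentile(P,1,0),np.percentile(P,99,0),(np.percentile(P,1,0)+np.percentile(P,99,0))/2)
E
```

```text
5.6 [ 594.15547081 -280.69041639  239.86087675] [-3.14122587e+00  6.14790723e-04 -9.01023026e-02] 85.27490401317681
1018 [210.91552063 257.13359528] [ 596.87174618 -279.83166254  162.48936362] [ 584.77590121 -290.16945608  151.65322765] [ 605.55738045 -269.29621523  164.01181188]
mat [ 547.32406406 -326.97884899    0.72717307] [ 635.41609655 -232.8288127     6.82253822] [ 591.37008031 -279.90383085    3.77485565]
```

View pics/w1.png

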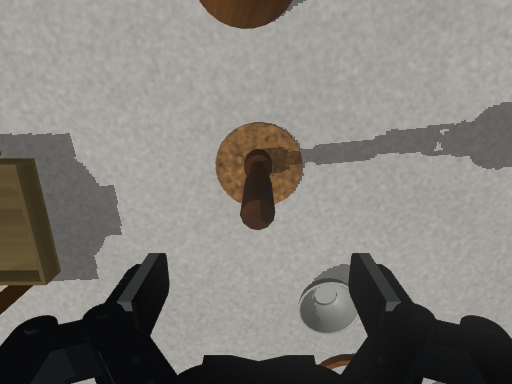

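Call:
play_rows --pt "0 0.1 -0.1 4 0" --pt "0 0.1 -0.1 8 0" --pt "0 0.1 -0.1 10.9 0" --pt "0 0.1 -0.1 10.9 0" --pt "0 0.1 -0.1 10.9 0" --pt "1 0.1 -0.1 10.9 0" --pt "1 0.1 -0.1 10.9 0" --pt "1 0.1 -0.1 10.9 0" --pt "1 0.1 -0.1 10.9 0" --pt "1 0.1 -0.1 10.9 0"

```text
clock: 6.7
eef_pos: [596.3, -279.2, 132.3]
tool_rot: [3.141, -0.001, -0.087]
force: [-1.1, -0.3, 5.1]
width: 22.7
gripper_force: 58.7
```

Call:
play_rows --pt "1 0 0 -4 0" --pt "1 0 0 -8 0" --pt "1 0 -3 -12 0" --pt "1 -1 -7 -15.5 0" --pt "1 -2 -11.5 -17 0" --pt "1 -3 -16 -17 0" --pt "1 -4 -20.5 -17 0" --pt "1 -5 -25 -17 0" --pt "1 -6.2 -29.5 -17 0" --pt "1 -7.2 -32.9 -17 0"

```text
clock: 7.7
eef_pos: [551.7, 59.0, 301.1]
tool_rot: [-3.14, 0.001, -0.085]
force: [1.3, -0.2, -1.3]
width: 22.6
gripper_force: 59.1
```

```bash
cat > look.py <<'E'
from h import *
import sys
from scipy.optimize import least_squares
t=sys.argv[1]; s=ctrl.read_state(); print(s['clock'],np.round(s['eef_pos'],1),np.round(s['tool_rot'],3),np.round(s['force'],1),s['width'])
E_=ext('wrist',s); out=[]
for n in ['wrist','scene','side']:
    im,d=ctrl.get_image(n); W=world(n,d,E_ if n=='wrist' else None); np.save(t+n+'.npy',W)
    out.append(im if n=='wrist' else cv2.resize(im[160:270,220:345] if n=='scene' else im[80:270,190:330],(400,300)))
    m=(abs(W[...,2]-150)<5)&(np.hypot(W[...,0]-557,W[...,1]-112)<95)&(np.hypot(W[...,0]-557,W[...,1]-112)>74); P=W[m][:,:2]
    if len(P)>50:
        r=least_squares(lambda c:np.hypot(*(P-c[:2]).T)-84,[557,112],loss='soft_l1',f_scale=2); print(n,'rim',r.x,len(P))
    m=(np.hypot(W[...,0]-s['eef_pos'][0],W[...,1]-s['eef_pos'][1])<35)&(W[...,2]<s['eef_pos'][2]-98)&(W[...,2]>s['eef_pos'][2]-125); P=W[m]
    if len(P)>5: print(n,'foot px',len(P),np.median(P,0),np.percentile(P,2,0),np.percentile(P,98,0))
w=cv2.resize(out[0],(400,300)); save(t+'.png',np.hstack([np.vstack([w,out[1]]),np.vstack([out[2],out[2]*0])]))
E
python3 look.py L1
```

```text
7.7 [551.7  59.  301.1] [-3.14e+00  1.00e-03 -8.50e-02] [ 1.3 -0.2 -1.3] 22.605894139239936
wrist rim [556.25286427 111.66261221] 4995
wrist foot px 363 [562.45476677  57.86343825 190.52242889] [553.32651505  44.88174041 176.7720731 ] [564.28094673  72.17337781 202.62116581]
scene rim [560.29295184 111.30123844] 618
scene foot px 82 [562.66566635  66.30563236 189.63898238] [551.17451041  51.43436831 176.78374475] [566.18020985  79.63651452 202.76752354]
side rim [556.16091236 111.14633918] 643
side foot px 89 [544.49097222  52.23026163 190.38146718] [534.72306355  48.36891455 178.54568459] [560.00073003  63.15070125 202.38473251]
```

View pics/L1.png

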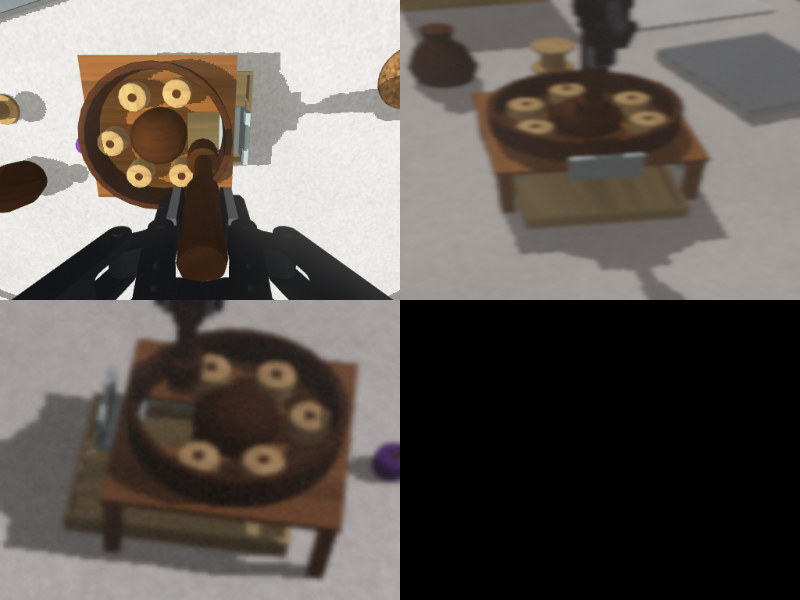

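```bash
python3 - <<'E'
from h import *
s=ctrl.read_state(); print(s['clock'],np.round(s['eef_pos'],1),np.round(s['tool_rot'],3),np.round(s['qd'],2))
for n in ['scene','side','wrist']:
    W=np.load('L1'+n+'.npy')
    for lo,hi in [(176,185),(185,200),(210,222),(230,250)]:
        m=(np.hypot(W[...,0]-552,W[...,1]-57)<45)&(W[...,2]<hi)&(W[...,2]>lo); P=W[m]
        if len(P)>4: print(n,lo,len(P),np.round(np.median(P,0),1),np.round(P.min(0)),np.round(P.max(0)))
E
```

```text
7.85 [551.9  58.9 301. ] [-3.14e+00  1.00e-03 -8.10e-02] [ 0.05  0.    0.06 -0.01  0.03 -0.    0.01]
scene 176 24 [562.8  65.8 180.3] [552.  51. 176.] [566.  79. 183.]
scene 185 44 [562.4  64.3 190.4] [550.  51. 185.] [565.  81. 200.]
scene 210 16 [557.2  66.3 215.4] [554.  60. 211.] [561.  72. 222.]
scene 230 35 [556.9  66.1 239.8] [551.  59. 230.] [560.  74. 249.]
side 176 25 [544.2  52.2 182.1] [535.  48. 177.] [560.  62. 185.]
side 185 53 [546.2  52.8 192.5] [534.  48. 185.] [560.  65. 200.]
side 210 42 [547.   58.9 213.7] [536.  52. 210.] [562.  68. 222.]
side 230 49 [547.   58.2 239.7] [541.  55. 230.] [555.  64. 249.]
wrist 176 110 [562.2  57.5 180.8] [552.  44. 176.] [564.  73. 185.]
wrist 185 206 [562.5  57.9 193. ] [552.  44. 185.] [564.  73. 200.]
wrist 210 135 [556.4  58.5 216.5] [551.  51. 210.] [558.  67. 222.]
wrist 230 303 [556.5  58.5 240.2] [551.  51. 230.] [558.  67. 250.]
```

Call:
play_rows --pt "1 0.3 0.7 1.6 0" --pt "1 0.3 0.7 1.6 0" --pt "1 0.3 0.7 1.6 0"

```text
clock: 8.15
eef_pos: [555.0, 46.8, 285.2]
tool_rot: [3.141, 0.001, -0.09]
force: [-0.2, 0.8, -1.8]
width: 22.7
gripper_force: 59.0
```

```bash
cat > meas.py <<'E'
from h import *
import sys
from scipy.optimize import least_squares
t=sys.argv[1]
s=ctrl.read_state(); p=np.array(s['eef_pos']); print(s['clock'],np.round(p,1),np.round(s['force'],1))
E_=ext('wrist',s)
for n in ['wrist','scene','side']:
    im,d=ctrl.get_image(n); save(t+n+'.png',im); W=world(n,d,E_ if n=='wrist' else None); np.save(t+n+'.npy',W); cam=(E_ if n=='wrist' else ext(n))[1][:2,3]
    e=np.hypot(W[...,0]-557,W[...,1]-112); P=W[(abs(W[...,2]-151)<4)&(e<92)&(e>76)][:,:2]
    r=least_squares(lambda c:np.hypot(*(P-c[:2]).T)-c[2],[557,112,84],loss='soft_l1',f_scale=2).x
    H=W[(W[...,2]>144)&(W[...,2]<153)&(e<40)][:,:2]
    q=W[(np.hypot(W[...,0]-p[0],W[...,1]-p[1]-3)<28)&(W[...,2]<p[2]-60)&(W[...,2]>p[2]-90)][:,:2]
    dv=p[:2]-cam; dv/=np.linalg.norm(dv)
    g=least_squares(lambda c:np.hypot(*(q-c).T)-8,np.median(q,0)+8*dv,loss='soft_l1',f_scale=1).x
    print(n,'rim',np.round(r,1),len(P),'hub',len(H),np.round(H.mean(0),1) if len(H) else '','shaft',np.round(g,1),len(q),'rel',np.round(g-r[:2],1))
E
python3 meas.py M1
```

```text
8.15 [555.   46.8 285.2] [-0.2  0.8 -1.8]
wrist rim [556.6 111.6  83.3] 4987 hub 2143 [557.7 111.7] shaft [552.7  46.8] 389 rel [ -3.9 -64.9]
scene rim [560.2 111.1  83.7] 542 hub 215 [561.7 111.4] shaft [555.9  46.1] 50 rel [ -4.3 -64.9]
side rim [556.  111.3  83.5] 571 hub 138 [547.1 113.1] shaft [554.   49.1] 70 rel [ -2.  -62.1]
```

Call:
play_rows --pt "1 -0.2 -0.7 0.3 0" --pt "1 -0.2 -0.7 0.8 0" --pt "1 -0.2 -0.7 0.8 0" --pt "1 -0.2 -0.7 2 0" --pt "1 -0.2 -0.7 3.5 0" --pt "1 -0.2 -0.7 4.5 0" --pt "1 -0.2 -0.7 4.9 0" --pt "1 -0.2 -0.7 4.9 0"

```text
clock: 9.1
eef_pos: [553.5, 55.2, 235.5]
tool_rot: [3.141, 0.001, -0.087]
force: [-0.8, 0.1, -2.3]
width: 22.7
gripper_force: 59.1
```

```bash
python3 meas.py M2
```

```text
9.1 [553.5  55.2 235.5] [-0.8  0.1 -2.3]
wrist rim [556.9 111.9  83. ] 6875 hub 3096 [557.7 111.6] shaft [551.1  53.6] 514 rel [ -5.8 -58.4]
scene rim [560.2 111.3  83.5] 491 hub 206 [561.3 111.3] shaft [553.9  53.8] 46 rel [ -6.3 -57.5]
side rim [556.  111.2  83.4] 554 hub 143 [547.1 108.8] shaft [553.3  56.1] 78 rel [ -2.7 -55.2]
```

```bash
python3 - <<'E'
import numpy as np
for a in range(-90,240,60):
    t=np.radians(a+6*np.arange(1,11)); b=np.radians(a)
    print(a,[[1,round(5.7*(np.cos(x)-np.cos(b)),2),round(-5.7*(np.sin(x)-np.sin(b)),2),0,0] for x in t])
E
```

```text
-90 [[1, np.float64(0.6), np.float64(-0.03), 0, 0], [1, np.float64(1.19), np.float64(-0.12), 0, 0], [1, np.float64(1.76), np.float64(-0.28), 0, 0], [1, np.float64(2.32), np.float64(-0.49), 0, 0], [1, np.float64(2.85), np.float64(-0.76), 0, 0], [1, np.float64(3.35), np.float64(-1.09), 0, 0], [1, np.float64(3.81), np.float64(-1.46), 0, 0], [1, np.float64(4.24), np.float64(-1.89), 0, 0], [1, np.float64(4.61), np.float64(-2.35), 0, 0], [1, np.float64(4.94), np.float64(-2.85), 0, 0]]
-30 [[1, np.float64(0.27), np.float64(-0.53), 0, 0], [1, np.float64(0.48), np.float64(-1.09), 0, 0], [1, np.float64(0.64), np.float64(-1.66), 0, 0], [1, np.float64(0.73), np.float64(-2.25), 0, 0], [1, np.float64(0.76), np.float64(-2.85), 0, 0], [1, np.float64(0.73), np.float64(-3.45), 0, 0], [1, np.float64(0.64), np.float64(-4.04), 0, 0], [1, np.float64(0.48), np.float64(-4.61), 0, 0], [1, np.float64(0.27), np.float64(-5.17), 0, 0], [1, np.float64(0.0), np.float64(-5.7), 0, 0]]
30 [[1, np.float64(-0.32), np.float64(-0.5), 0, 0], [1, np.float64(-0.7), np.float64(-0.96), 0, 0], [1, np.float64(-1.12), np.float64
[... 1096 characters left out ...]
oat64(-0.73), np.float64(3.45), 0, 0], [1, np.float64(-0.64), np.float64(4.04), 0, 0], [1, np.float64(-0.48), np.float64(4.61), 0, 0], [1, np.float64(-0.27), np.float64(5.17), 0, 0], [1, np.float64(0.0), np.float64(5.7), 0, 0]]
210 [[1, np.float64(0.32), np.float64(0.5), 0, 0], [1, np.float64(0.7), np.float64(0.96), 0, 0], [1, np.float64(1.12), np.float64(1.39), 0, 0], [1, np.float64(1.59), np.float64(1.76), 0, 0], [1, np.float64(2.09), np.float64(2.09), 0, 0], [1, np.float64(2.62), np.float64(2.36), 0, 0], [1, np.float64(3.17), np.float64(2.57), 0, 0], [1, np.float64(3.75), np.float64(2.73), 0, 0], [1, np.float64(4.34), np.float64(2.82), 0, 0], [1, np.float64(4.94), np.float64(2.85), 0, 0]]
```

Call:
play_rows --pt "1 0.6 -0.03 0 0" --pt "1 1.19 -0.12 0 0" --pt "1 1.76 -0.28 0 0" --pt "1 2.32 -0.49 0 0" --pt "1 2.85 -0.76 0 0" --pt "1 3.35 -1.09 0 0" --pt "1 3.81 -1.46 0 0" --pt "1 4.24 -1.89 0 0" --pt "1 4.61 -2.35 0 0" --pt "1 4.94 -2.85 0 0"

```text
clock: 10.25
eef_pos: [605.7, 79.8, 236.2]
tool_rot: [3.141, 0.0, -0.087]
force: [0.5, -0.1, -1.5]
width: 22.5
gripper_force: 59.2
```

Call:
play_rows --pt "1 0.27 -0.53 0 0" --pt "1 0.48 -1.09 0 0" --pt "1 0.64 -1.66 0 0" --pt "1 0.73 -2.25 0 0" --pt "1 0.76 -2.85 0 0" --pt "1 0.73 -3.45 0 0" --pt "1 0.64 -4.04 0 0" --pt "1 0.48 -4.61 0 0" --pt "1 0.27 -5.17 0 0" --pt "1 0 -5.7 0 0"

```text
clock: 11.25
eef_pos: [610.4, 136.4, 236.4]
tool_rot: [3.141, -0.0, -0.087]
force: [-0.3, -0.8, -1.1]
width: 22.7
gripper_force: 59.2
```

```bash
python3 meas.py M3
```

```text
11.25 [610.4 136.4 236.4] [-0.3 -0.8 -1.1]
wrist rim [557.3 112.8  83.1] 4730 hub 388 [564.7  97. ] shaft [623.7 143.1] 964 rel [66.3 30.3]
scene rim [560.4 111.3  83.6] 421 hub 149 [564.2 105.8] shaft [624.5 141.9] 70 rel [64.1 30.7]
side rim [556.1 111.3  83.5] 586 hub 237 [555.4 108.5] shaft [613.9 139.2] 100 rel [57.8 27.8]
```

Call:
play_rows --pt "1 -0.32 -0.5 0 0" --pt "1 -0.7 -0.96 0 0" --pt "1 -1.12 -1.39 0 0" --pt "1 -1.59 -1.76 0 0" --pt "1 -2.09 -2.09 0 0" --pt "1 -2.62 -2.36 0 0" --pt "1 -3.17 -2.57 0 0" --pt "1 -3.75 -2.73 0 0" --pt "1 -4.34 -2.82 0 0" --pt "1 -4.94 -2.85 0 0"

```text
clock: 12.4
eef_pos: [563.8, 169.2, 236.6]
tool_rot: [-3.141, -0.001, -0.087]
force: [1.9, -0.7, -0.7]
width: 22.9
gripper_force: 59.3
```

```bash
python3 look.py L2 | head -1
```

```text
12.4 [563.8 169.2 236.6] [-3.141e+00 -1.000e-03 -8.700e-02] [ 1.9 -0.7 -0.7] 22.915643180924107
```

View pics/L2.png

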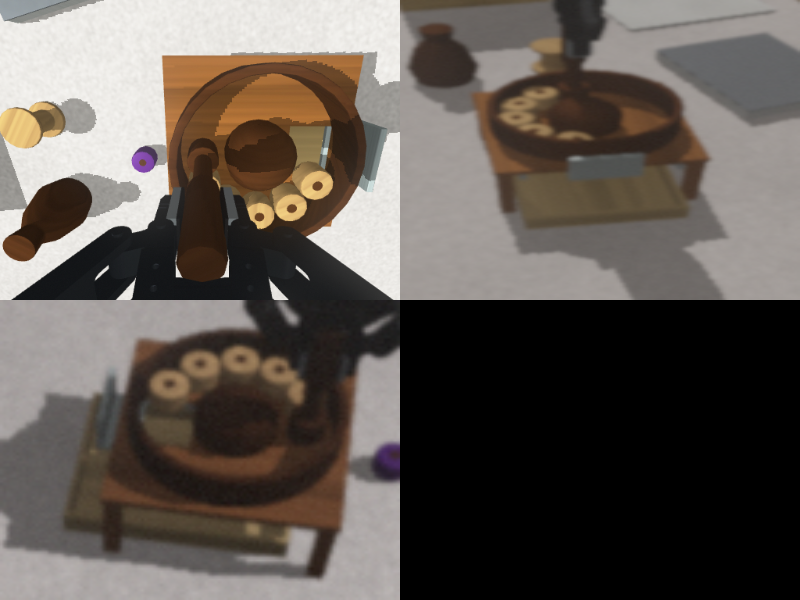

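```bash
python3 - <<'E'
import numpy as np
for a in range(90,250,40):
    t=np.radians(a+4*np.arange(1,11)); b=np.radians(a)
    print(a,[[1,float(round(5.7*(np.cos(x)-np.cos(b)),2)),float(round(-5.7*(np.sin(x)-np.sin(b)),2)),0,0] for x in t])
E
```

```text
90 [[1, -0.4, 0.01, 0, 0], [1, -0.79, 0.06, 0, 0], [1, -1.19, 0.12, 0, 0], [1, -1.57, 0.22, 0, 0], [1, -1.95, 0.34, 0, 0], [1, -2.32, 0.49, 0, 0], [1, -2.68, 0.67, 0, 0], [1, -3.02, 0.87, 0, 0], [1, -3.35, 1.09, 0, 0], [1, -3.66, 1.33, 0, 0]]
130 [[1, -0.3, 0.27, 0, 0], [1, -0.57, 0.55, 0, 0], [1, -0.83, 0.86, 0, 0], [1, -1.06, 1.18, 0, 0], [1, -1.27, 1.52, 0, 0], [1, -1.46, 1.87, 0, 0], [1, -1.62, 2.23, 0, 0], [1, -1.76, 2.61, 0, 0], [1, -1.87, 2.99, 0, 0], [1, -1.95, 3.38, 0, 0]]
170 [[1, -0.06, 0.39, 0, 0], [1, -0.08, 0.79, 0, 0], [1, -0.08, 1.19, 0, 0], [1, -0.06, 1.59, 0, 0], [1, 0.0, 1.98, 0, 0], [1, 0.08, 2.37, 0, 0], [1, 0.19, 2.75, 0, 0], [1, 0.33, 3.13, 0, 0], [1, 0.49, 3.49, 0, 0], [1, 0.68, 3.84, 0, 0]]
210 [[1, 0.21, 0.34, 0, 0], [1, 0.44, 0.66, 0, 0], [1, 0.7, 0.96, 0, 0], [1, 0.98, 1.25, 0, 0], [1, 1.27, 1.52, 0, 0], [1, 1.59, 1.76, 0, 0], [1, 1.92, 1.98, 0, 0], [1, 2.26, 2.18, 0, 0], [1, 2.62, 2.36, 0, 0], [1, 2.99, 2.51, 0, 0]]
```

Call:
play_rows --pt "1 -0.4 0.01 0 0" --pt "1 -0.79 0.06 0 0" --pt "1 -1.19 0.12 0 0" --pt "1 -1.57 0.22 0 0" --pt "1 -1.95 0.34 0 0" --pt "1 -2.32 0.49 0 0" --pt "1 -2.68 0.67 0 0" --pt "1 -3.02 0.87 0 0" --pt "1 -3.35 1.09 0 0" --pt "1 -3.66 1.33 0 0"

```text
clock: 13.55
eef_pos: [525.5, 158.8, 236.2]
tool_rot: [-3.142, 0.001, -0.087]
force: [1.9, 1.3, -1.1]
width: 22.3
gripper_force: 59.2
```

```bash
python3 look.py L3 | head -1
```

```text
13.55 [525.5 158.8 236.2] [-3.142e+00  1.000e-03 -8.700e-02] [ 1.9  1.3 -1.1] 22.2524735925155
```

View pics/L3.png

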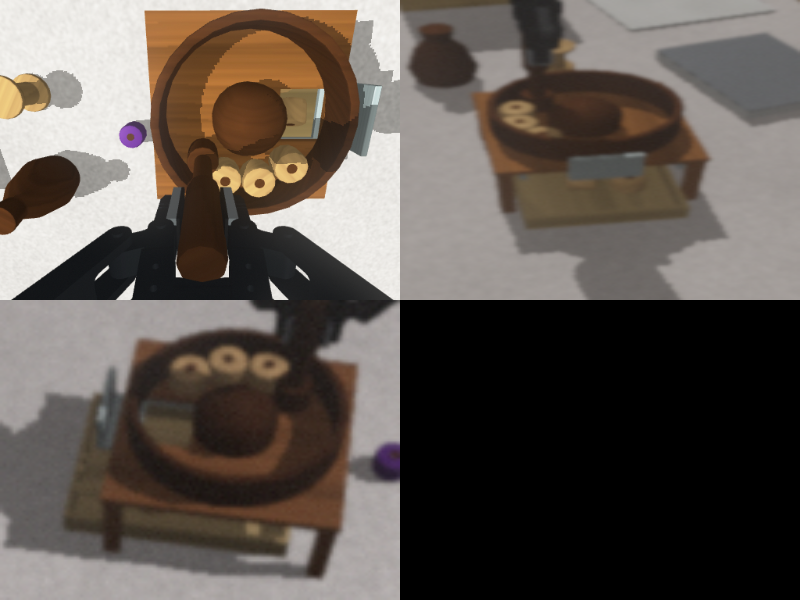

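Call:
play_rows --pt "1 -0.3 0.27 0 0" --pt "1 -0.57 0.55 0 0" --pt "1 -0.83 0.86 0 0" --pt "1 -1.06 1.18 0 0" --pt "1 -1.27 1.52 0 0" --pt "1 -1.46 1.87 0 0" --pt "1 -1.62 2.23 0 0" --pt "1 -1.76 2.61 0 0" --pt "1 -1.87 2.99 0 0" --pt "1 -1.95 3.38 0 0"

```text
clock: 14.7
eef_pos: [503.5, 126.5, 236.3]
tool_rot: [3.141, 0.0, -0.087]
force: [-0.3, -0.5, -1.4]
width: 22.3
gripper_force: 59.2
```

Call:
play_rows --pt "1 -0.06 0.39 0 0" --pt "1 -0.08 0.79 0 0" --pt "1 -0.08 1.19 0 0" --pt "1 -0.06 1.59 0 0" --pt "1 0 1.98 0 0" --pt "1 0.08 2.37 0 0" --pt "1 0.19 2.75 0 0" --pt "1 0.33 3.13 0 0" --pt "1 0.49 3.49 0 0" --pt "1 0.68 3.84 0 0"

```text
clock: 15.7
eef_pos: [507.3, 87.7, 236.3]
tool_rot: [-3.142, 0.0, -0.087]
force: [-0.8, -0.4, -1.3]
width: 22.6
gripper_force: 59.2
```

Call:
play_rows --pt "1 0.21 0.34 0 0" --pt "1 0.44 0.66 0 0" --pt "1 0.7 0.96 0 0" --pt "1 0.98 1.25 0 0" --pt "1 1.27 1.52 0 0" --pt "1 1.59 1.76 0 0" --pt "1 1.92 1.98 0 0" --pt "1 1.92 1.98 0 0"

```text
clock: 16.5
eef_pos: [525.2, 66.1, 236.3]
tool_rot: [3.141, -0.001, -0.088]
force: [-0.4, -0.8, -1.5]
width: 22.5
gripper_force: 59.2
```

```bash
python3 look.py L4 | head -1
```

```text
16.5 [525.2  66.1 236.3] [ 3.141e+00 -1.000e-03 -8.800e-02] [-0.4 -0.8 -1.5] 22.542438283273075
```

View pics/L4.png

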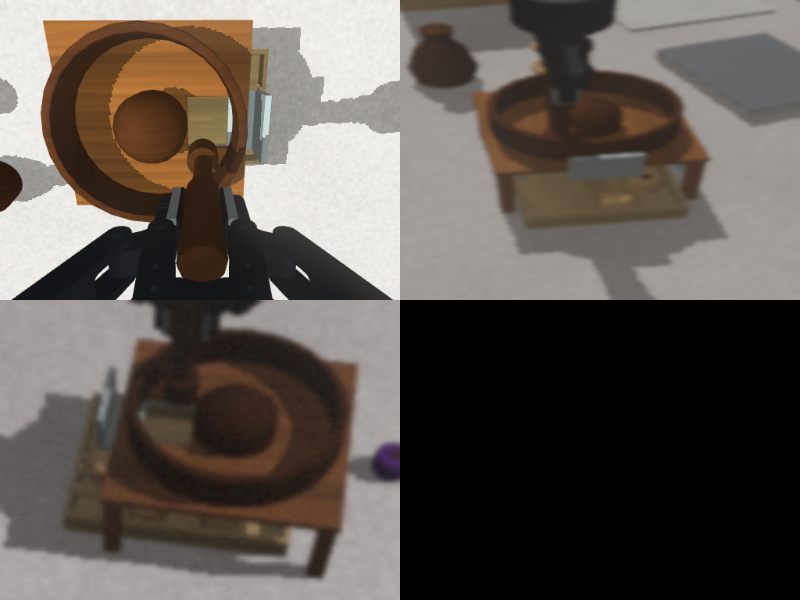

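Call:
play_rows --pt "1 0 0 -3 0" --pt "1 0 0 -6 0" --pt "1 0.5 3 -6.8 0" --pt "1 1.8 7 -6.8 0" --pt "1 3.1 11.5 -6.8 0" --pt "1 4.4 16 -6.8 0" --pt "1 5.7 20.5 -6.8 0" --pt "1 7 25 -6.8 0" --pt "1 8.3 29.5 -6.8 0" --pt "1 9.9 33.9 -6.8 0"

```text
clock: 17.65
eef_pos: [593.4, -281.4, 304.3]
tool_rot: [-3.141, 0.0, -0.087]
force: [1.8, -0.7, -1.1]
width: 22.5
gripper_force: 59.2
```

Call:
play_rows --pt "1 0 0 0 0" --pt "1 0 0 0 0" --pt "1 0 0 3 0" --pt "1 0 0 7 0" --pt "1 0 0 11 0" --pt "1 0 0 14 0" --pt "1 0 0 15 0" --pt "1 0 0 15 0"

```text
clock: 18.45
eef_pos: [593.2, -277.7, 153.2]
tool_rot: [-3.14, 0.003, -0.085]
force: [0.3, 0.9, -2.1]
width: 22.9
gripper_force: 59.5
```

```bash
python3 - <<'E'
from h import *
s=ctrl.read_state(); p=np.array(s['eef_pos']); print(s['clock'],np.round(p,1),np.round(s['tool_rot'],3),np.round(s['force'],1))
E_=ext('wrist',s)
for n in ['wrist','scene','side']:
    im,d=ctrl.get_image(n); save('P1'+n+'.png',im); W=world(n,d,E_ if n=='wrist' else None)
    f=(np.hypot(W[...,0]-p[0],W[...,1]-p[1])<30)&(W[...,2]>p[2]-122)&(W[...,2]<p[2]-98); P=W[f]
    if len(P)>4: print(n,'foot',len(P),np.round(np.median(P,0),1),np.round(P.min(0)),np.round(P.max(0)))
    c=np.hypot(W[...,0]-558,W[...,1]-112); b=(c>36)&(c<76)&(W[...,2]>118)&(W[...,2]<145); print('trough px high',b.sum())
    for r in ctrl.trace(n,'bead0_mid')[:8]: 
        m=r['pixels']&(d>0); print('bead',round(r['confidence'],2),np.round(np.median(W[m],0)))
E
```

```text
18.45 [ 593.2 -277.7  153.2] [-3.14e+00  3.00e-03 -8.50e-02] [ 0.3  0.9 -2.1]
wrist foot 337 [ 603.8 -279.5   44.4] [ 592. -292.   31.] [ 606. -264.   55.]
trough px high 0
scene foot 51 [ 607.7 -274.7   44.3] [ 594. -294.   33.] [ 613. -265.   54.]
trough px high 11
bead 0.56 [605. 386.  56.]
bead 0.25 [583. 103. 107.]
side foot 64 [ 584.6 -290.5   45. ] [ 578. -294.   33.] [ 602. -272.   55.]
trough px high 0
```

Call:
play_rows --pt "1 0 0.1 1.0 0" --pt "1 0 0.1 1.7 0" --pt "1 0 0.1 1.9 0" --pt "1 0 0.1 2.0 0" --pt "1 0 0.1 2.05 0" --pt "1 0 0.1 2.05 0"

```text
clock: 19.35
eef_pos: [593.7, -280.8, 133.9]
tool_rot: [3.142, -0.0, -0.087]
force: [0.4, -0.3, -2.0]
width: 23.1
gripper_force: 59.5
```

Call:
play_rows --pt "1 0 0 0.1 0" --pt "1 0 0 0.15 0" --pt "1 0 0 0.15 0"

```text
clock: 19.65
eef_pos: [593.6, -280.7, 132.4]
tool_rot: [-3.142, -0.0, -0.087]
force: [0.4, -0.1, -1.3]
width: 23.1
gripper_force: 59.5
```

Call:
play_rows --pt "1 0 0 0.05 0" --pt "1 0 0 0.1 0" --pt "1 0 0 0.1 0"

```text
clock: 19.95
eef_pos: [593.8, -280.8, 132.3]
tool_rot: [3.141, -0.001, -0.087]
force: [-1.2, 0.4, 5.5]
width: 22.8
gripper_force: 60.1
```

Contact with the mat. Release and withdraw straight up.

Call:
play_rows --pt "0 0 0 0 0" --pt "0 0 0 0 0" --pt "0 0 0 0 0" --pt "0 0 0 0 0" --pt "0 0 0 -2 0" --pt "0 0 0 -5 0" --pt "0 0 0 -9 0" --pt "0 0 0 -13 0" --pt "0 0 0 -17 0" --pt "0 0 0 -17 0"

```text
clock: 20.95
eef_pos: [596.4, -282.4, 307.9]
tool_rot: [3.138, -0.011, -0.087]
force: [1.0, -0.5, -0.9]
width: 85.6
gripper_force: 0.0
```

```bash
python3 - <<'E'
from h import *
s=ctrl.read_state(); print(s['clock'],np.round(s['eef_pos'],1),s['width'])
o=[]
for n in ['scene','side']:
    im,d=ctrl.get_image(n); W=world(n,d)
    f=(np.hypot(W[...,0]-592,W[...,1]+280)<35)&(W[...,2]>15)&(W[...,2]<170)
    for lo,hi in [(15,37),(90,160)]:
        g=f&(W[...,2]>lo)&(W[...,2]<hi); print(n,lo,np.round(np.median(W[g],0),1))
    a=im[140:270,110:345] if n=='scene' else im[80:384,190:350]; o.append(a)
    c=np.hypot(W[...,0]-558,W[...,1]-112); print('high',((c>38)&(c<74)&(W[...,2]>118)&(W[...,2]<145)).sum())
    if n=='side': z=im[115:235,205:305]
save('F.png',np.vstack([cv2.resize(o[0],(780,300)),np.hstack([cv2.resize(o[1],(280,300)),cv2.resize(z,(500,300),interpolation=2)])]))
E
```

```text
20.95 [ 596.4 -282.4  307.9] 85.58901528523266
scene 15 [ 604.3 -277.2   29.8]
scene 90 [ 602.8 -276.7  127.8]
high 0
side 15 [ 584.1 -290.8   26.9]
side 90 [ 585.3 -288.5  127.7]
high 0
```

View pics/F.png

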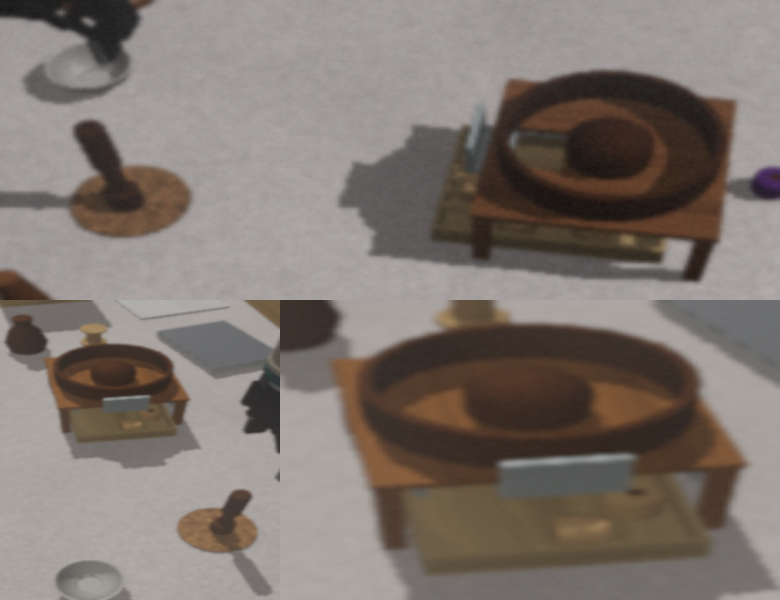

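The trough is empty with the port open, beads lie in the tray at about (580,530) and (635,500), the stirrer stands upright on the mat at (120,195), and the bystanders haven't moved.

```bash
python3 -c "
from cell import ctrl
print(ctrl.finish_job())"
```

```text
the job is handed in; nothing more can be done
None
```

The job is handed in at about 21 s on the robot's clock: the plate is open, no beads are left in the trough, and the stirrer stands upright on its mat with vase, dish and spool unmoved; I could make out only some of the five beads in the tray directly.

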